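# Clear the offcuts and peel the liner out of its pan

## Task

Move the two cork offcuts out of the white liner tray into the grey waste tub. Then peel the liner out of the steel pan it sticks in: raise its tabbed corner about 2 cm first while the opposite corner still rests in the pan, leaving the pan standing where it is. Finish while holding the liner up by its tab for inspection, roughly level, with all of it at least 10 cm above the bench; do not put it down, and leave the other things where they stand.

Things in the scene. Friction and masses are not known exactly. Their poses are not given: they have to be found in the camera images.
- pan: Steel pan, 1.5 kg, loose on the bench, 112 mm (x) by 138 mm (y), walls 16 mm high. Origin: centre of its underside. Two spring balls in each long wall (pan x = +-50 mm, y = +-43 mm, about 11.5 mm above the bench) snap over a bead near the liner's foot; each holds with about 3 N and lets go when the liner there has risen about 6 mm. Pulled straight up, all four together resist with about 12 N.
- liner: White formed plastic tray, 90 g, nested in the pan with the same heading (its underside 3 mm above the pan's). Walls 90 mm (x) by 124 mm (y), with a flat rim 104 by 138 mm whose top is 20 mm above its underside (23 mm above the bench); floor 3 mm thick. Origin: centre of its underside, z up. Its rim carries one upright grip tab at its (-x, +y) corner.
- liner_tab (a point): Grip point in the tab, at liner (-47, 64, 36) mm, 39 mm above the bench when nested. The tab is an upright plate 10 mm thick, 26 mm long and 48 mm above the liner's underside at its top (27 mm free above its root, 51 mm above the bench at the top when nested). Its length lies along the horizontal direction liner (-0.587, 0.809, 0), from the liner's middle outward through the corner; pinch it across its thickness, along liner (0.809, 0.587, 0). The point's axes are the liner's.
- corner_tab (a point): point on the liner's underside at its tabbed corner, at liner (-45, 62, 0) mm
- corner_far (a point): point on the liner's underside at its opposite (far from the tab) corner, at liner (45, -62, 0) mm
- corner_left (a point): point on the liner's underside at its rear left corner, at liner (45, 62, 0) mm
- corner_right (a point): point on the liner's underside at its front right corner, at liner (-45, -62, 0) mm
- cork_round: Cork offcut standing in the liner: a round tapered stopper, 32 mm wide at the foot, 27 mm at the top, 38 mm tall, 20 g; its top is 44 mm above the bench, 21 mm above the liner's rim. Origin: centre of its foot.
- cork_round_center (a point): middle of the round cork, 19 mm above its foot
- cork_block: Cork offcut standing in the liner: a block 26 mm (its x) by 34 mm (its y), 38 mm tall, 20 g; its top is 44 mm above the bench, 21 mm above the liner's rim. Origin: centre of its foot.
- cork_block_center (a point): middle of the cork block, 19 mm above its foot
- tub: Round grey open waste tub, fixed to the bench, 60 mm high; outer radius 60 mm at the rim and 52 mm at the foot, wall 3 mm. Origin: centre of its underside.
- erlenmeyer: Bystander: empty conical glass flask, 63 mm wide, 112 mm tall; origin at the centre of its underside
- amber_wide: Bystander: brown glass bottle with a flat stopper, 43 mm wide, 94 mm tall; origin at the centre of its underside
- sample_cup: Bystander: small grey cup, 38 mm wide, 37 mm tall; origin at the centre of its underside
There are look-alikes about, which are no part of the job. Leave any orange look-alike of the cork_block alone.

How it is judged:
On the way, in this order (a step that is already met when the one before it is completed fails the run):
1. both cork offcuts lie in the waste tub, let go (horizontal distance between each of cork_round_center, cork_block_center and tub below 0.056 m and height (world z) of each of cork_round_center, cork_block_center below 0.065 m and contact force between the fingers and cork_round below 0.05 N and contact force between the fingers and cork_block below 0.05 N), for 0.2 s.
2. the tabbed corner is raised while the opposite corner still rests in the pan (z of corner_tab in the frame of pan above 0.016 m and z of corner_far in the frame of pan below 0.008 m), for 0.05 s.
At the end, for the whole second after the job is handed in: Both corks in the tub; the fingers hold the liner by its tab, at rest, every corner of its underside more than 100 mm above the bench, tilted less than 0.4 rad (23 degrees), clear of the pan; the pan flat on the bench within 40 mm of its start; flask, bottle and cup within 30 mm of their starts (all of step 1 and height (world z) of each of corner_tab, corner_far, corner_left, corner_right above 0.1 m and angle between liner's own z axis and vertical below 0.4 rad and linear speed of liner below 0.05 m/s and distance between the grasp point and liner_tab below 0.05 m and contact force between the fingers and liner above 1 N and contact force between liner and pan below 0.05 N and distance of pan from where it was at the start of the episode below 0.04 m and angle between pan's own z axis and vertical below 0.05 rad and height (world z) of pan below 0.005 m and distance of each of erlenmeyer, amber_wide, sample_cup from where it was at the start of the episode below 0.03 m); the arm keeps its last pose, push and grip.
It fails at once if the pan is lifted or tipped along with the liner (angle between pan's own z axis and vertical above 0.12 rad or height (world z) of pan above 0.012 m).
It fails at once if a bystander is knocked over (angle between any of erlenmeyer, amber_wide, sample_cup's own z axis and vertical above 0.5 rad).
It also fails if it takes over 64 s, if anything falls off the work surface, if the arm or the gripper's body presses on something with over 40 N, if the wrist force passes 120 N, or if a joint passes its speed limit or range.

## Robot

A 6-joint arm with a two-finger parallel gripper is mounted at the origin on a cart in front of the work surface, level with it; the furniture and walls round the work are solid. World frame = base frame: x ahead of the robot, y to its left, z up, the work surface at z = 0. Lengths are in m, angles in rad, forces in N, time in s.
With the tool pointing down it reaches from about 0.225 to 0.875 m from the base axis. Payload 3.4 kg.
Tool frame: the origin (TCP) lies on the mounting face of the last link; the fingertips stand 173 mm ahead of it and the grasp point (between the pads) lies 155 mm ahead of it; y points along the fingers, x is the direction in which the jaws open and shut, and the axes are right-handed (so a half turn about y gives the same grasp; the last joint's range is limited). The gripper opens to 85 mm and grips with 20 to 120 N. Pads are 22 mm wide; open, the fingers measure 114 mm over their backs; the gripper's body (76 mm by 85 mm) begins 54 mm behind the grasp point. The pads swing forward as they close: fully open they stand 13 mm farther back than shut.
Start: joints at [-1.365, 0.276, 1.505, -0, 1.361, -0.121], TCP at [0.185, -0.545, 0.405] pointing down, gripper open.
Joint ranges: [-2.89, 2.89], [-0.75, 2.08], [0.22, 2.7], [-1.18, 4.32], [0.11, 2.71], [-2.7, 2.7]. Speed limits (rad/s): [2.57, 2.57, 3.14, 3.14, 3.14, 3.14].

## Interface

Orientations are given as a unit quaternion [w, x, y, z].
In Python, from bench import bot gives the robot as it stands.
- The arm moves only by the shell command python3 -m handwheel 'ROWS' [FORCE]. ROWS is JSON, a list of rows, each a list of 3 entries, a list of its own where there are three numbers: the shift along the tool's x, y, z in m, then the turn, a rotation vector about the tool's x, y, z in rad, then the opening, from 0 (shut) to 1 (fully open). A call has 1 to 10 rows; each row shifts and turns the pose as measured when the row begins, along the tool's axes as they then stand; what a row does not reach is not made up. A row lasts 1/12 s, in which the tool goes at most 41.7 mm and 7.16 degrees, less where a joint would pass 70% of its speed; a pose out of reach is approached as far as the arm can. A call is refused whole if a number of a shift passes 0.0417 or a number of a turn 0.125, either way. A call with a gripper value outside its range is refused whole. The fingers move at their own pace and stop on an object; FORCE is the grip in N (left out, the last holds). Time passes only in rows, so rows that do not move let the fingers close. It gives the time, the measured TCP pose, the force and the opening at its end, in the units of the state.
- bot.get_obs(): the state, without advancing time (a new reading comes with each control period).
- bot.read_camera(name): name is "scene" or "top"; returns (picture, depth): 400x640x3 uint8, red, green, blue; 400x640 float32, m along the optical axis (not along the pixel's ray), 0 where there is no reading.
- bot.camera_info(name): a dict with "intrinsics" (3x3 intrinsics, pixels), "xyz" and "orientation" of the camera in the world. Camera axes: x right, y down, z forward; pixel columns grow to the right and rows downward; lengths in m; the calibration is good to about 2 mm. A picture is of the moment at which its call begins. camera_info takes no time and is no camera call.
- bot.job_done(): hands the job in, once; it reports no verdict.
Trained networks look in the newest picture that a camera, given by its name, has taken for a name from the list of things; names that differ only in an ending like _2 or _b are one class to them, and where a whole thing is asked for, a point or a joint stands for the part that bears it (a point fixed in the world has none). Each returns a list of dicts, best first, with "confidence" (0 to 1); they miss things now and then, are a little off and sometimes report something else, mostly with a low value. They report only what shows in the picture. A call takes as long as a camera call. They do not tell look-alikes from the thing itself.
- bot.trace(query, camera): "mask" (400x640 bool, what is visible of it) and "rect" ([left, top, right, bottom] in pixels, round what is visible of it).
The state is a dict: "time_s": time; "q": joint angles; "qd": joint speeds; "effort": joint torques, N m; "ee_pos": TCP position; "ee_rot": TCP orientation; "contact_force": force on the tool from outside, world axes, zero at the start; "moment": the same for the moment, N m; "gripper_width": finger opening in m.
Only numpy, scipy, OpenCV 4.12 (cv2) and the standard library are available. Lean on these libraries where they do the work, as an engineer would, in place of code of your own. Each camera call takes 0.05 s, during which the arm holds its last target.

## Working session

There is one attempt and no reset: what is moved stays moved. The work goes in short steps, Python scripts to look and compute and a shell command to move; the robot and the scene stay as the last step left them, time stands still between calls to the robot, and variables do not carry over. Pictures are saved under pics/ and viewed, and the job is handed in when it is done.

```bash
ls; mkdir -p pics; python3 - <<'E'
from bench import bot
import cv2,numpy as np
print({k:np.round(v,3) for k,v in bot.get_obs().items()})
for c in ("scene","top"):
    im,d=bot.read_camera(c); cv2.imwrite(f"pics/{c}0.png",im[:,:,::-1]); np.save(f"{c}_d.npy",d); np.save(f"{c}_im.npy",im)
    i=bot.camera_info(c); print(c,i)
E
```

```text
pics
{'time_s': np.float64(0.0), 'q': array([-1.365,  0.277,  1.506, -0.   ,  1.361, -0.121]), 'qd': array([-0.001, -0.001, -0.001, -0.001, -0.001, -0.002]), 'effort': array([-1.0000e-03, -4.1678e+01, -2.4581e+01, -0.0000e+00,  1.1000e-02,
        0.0000e+00]), 'ee_pos': array([ 0.185, -0.544,  0.404]), 'ee_rot': array([ 0.575, -0.574,  0.413, -0.412]), 'contact_force': array([-0.455, -0.234, -0.823]), 'moment': array([ 0.024, -0.046,  0.032]), 'gripper_width': np.float64(0.085)}
scene {'intrinsics': array([[406.84192642,   0.        , 323.71252998],
       [  0.        , 406.84192642, 194.65196521],
       [  0.        ,   0.        ,   1.        ]]), 'xyz': array([0.05663833, 0.64120993, 0.6047088 ]), 'orientation': array([ 0.18409985, -0.3782982 ,  0.81701801, -0.39430862])}
top {'intrinsics': array([[470.1291499 ,   0.        , 321.6437248 ],
       [  0.        , 470.1291499 , 195.55128292],
       [  0.        ,   0.        ,   1.        ]]), 'xyz': array([0.47316049, 0.20035995, 1.28855859]), 'orientation': array([-0.02120044,  0.71720111, -0.69578646,  0.03247021])}
```

View pics/scene0.png

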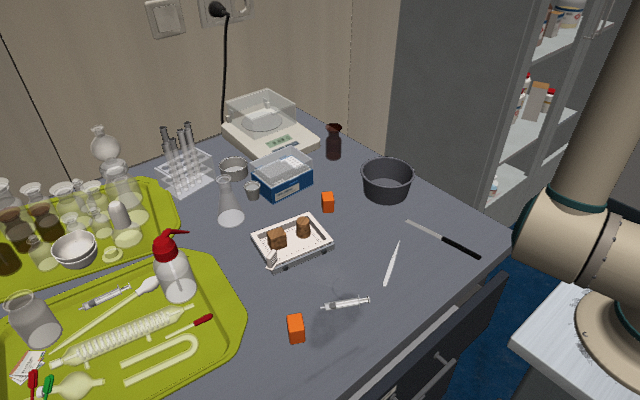

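View pics/top0.png

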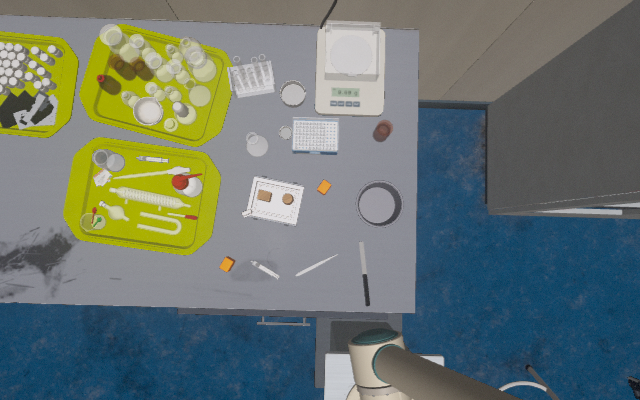

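The top view shows the white liner in its pan at (275,200), with the block cork at (264,196), the round cork at (288,199), and the tab at about (248,213). The tub is at (379,204), the flask at (257,146), the cup at (285,132) and the bottle at (382,130). The orange blocks at (324,187) and (228,264) are look-alikes standing outside the liner.

```bash
cat > h.py <<'E'
from bench import bot
import cv2,numpy as np
from scipy.spatial.transform import Rotation as R
def cam(c):
    i=bot.camera_info(c); q=i["orientation"]; return np.array(i["intrinsics"]),np.array(i["xyz"]),R.from_quat(np.r_[q[1:],q[0]]).as_matrix()
def cloud(c,d):
    K,t,M=cam(c); v,u=np.mgrid[:d.shape[0],:d.shape[1]]
    P=np.stack([(u-K[0,2])/K[0,0]*d,(v-K[1,2])/K[1,1]*d,d],-1)
    return P@M.T+t
def onplane(c,uv,z):
    K,t,M=cam(c); r=M@np.r_[(uv[0]-K[0,2])/K[0,0],(uv[1]-K[1,2])/K[1,1],1]
    return t+r*(z-t[2])/r[2]
def proj(c,p):
    K,t,M=cam(c); q=K@(M.T@(np.array(p)-t)); return q[:2]/q[2]
def pose():
    o=bot.get_obs(); q=o["ee_rot"]; M=R.from_quat(np.r_[q[1:],q[0]]).as_matrix(); return np.array(o["ee_pos"]),M,o
def crop(c,im,x0,y0,x1,y1,s,name):
    cv2.imwrite("pics/"+name,cv2.resize(im[y0:y1,x0:x1,::-1],None,fx=s,fy=s,interpolation=cv2.INTER_CUBIC))
E
python3 - <<'E'
from h import *
np.set_printoptions(precision=4,suppress=True)
for c in ("top","scene"):
    im,d=bot.read_camera(c); np.save(f"{c}_d.npy",d); np.save(f"{c}_im.npy",im)
    P=cloud(c,d)
    for n in ["pan","liner","cork_round","cork_block","tub","erlenmeyer","amber_wide","sample_cup","liner_tab"]:
        for r in bot.trace(n,c)[:3]:
            m=r["mask"]; 
            if m.sum()==0: continue
            pts=P[m&(d>0)]
            z=np.percentile(pts[:,2],97) if len(pts) else 0
            top=pts[pts[:,2]>z-0.006]
            print(c,n,round(r["confidence"],2),np.round(r["rect"]),m.sum(),"med",np.median(pts,0),"z97",round(z,4),"topmean",top.mean(0)[:2], "topmid",((top.min(0)+top.max(0))/2)[:2])
    if c=="top": crop(c,im,220,160,420,240,4,"crop_top.png")
    else: crop(c,im,230,140,430,290,4,"crop_scene.png")
print(cam("top")[2],pose()[1])
E
```

```text
top pan 0.76 [250. 176. 306. 224.] 132 med [0.5044 0.3045 0.0173] z97 0.0229 topmean [0.5311 0.3109] topmid [0.5516 0.3054]
top liner 0.72 [244. 179. 303. 225.] 1777 med [0.5473 0.3093 0.0087] z97 0.0299 topmean [0.5458 0.3191] topmid [0.5526 0.3125]
top cork_round 0.69 [283. 198. 291. 205.] 95 med [0.5584 0.2732 0.0434] z97 0.0477 topmean [0.5586 0.2737] topmid [0.5588 0.2747]
top cork_block 0.71 [259. 192. 272. 200.] 113 med [0.5647 0.3325 0.0432] z97 0.0491 topmean [0.5645 0.3363] topmid [0.5636 0.3345]
top cork_block 0.69 [319. 183. 329. 193.] 103 med [0.5917 0.1766 0.0381] z97 0.0432 topmean [0.5914 0.1767] topmid [0.5917 0.1775]
top cork_block 0.48 [222. 255. 234. 270.] 145 med [0.3805 0.4251 0.0372] z97 0.0424 topmean [0.3807 0.427 ] topmid [0.3804 0.4265]
top tub 0.65 [356. 180. 405. 228.] 1773 med [0.5534 0.0248 0.0068] z97 0.0634 topmean [0.5491 0.0315] topmid [0.5508 0.0313]
top erlenmeyer 0.83 [247. 128. 270. 159.] 435 med [0.6951 0.3591 0.0426] z97 0.1119 topmean [0.7036 0.3659] topmid [0.7044 0.3645]
top erlenmeyer 0.18 [280. 194. 296. 208.] 110 med [0.5563 0.2731 0.042
[... 1881 characters left out ...]
306]
scene erlenmeyer 0.7 [217. 173. 245. 225.] 1017 med [0.6934 0.37   0.0481] z97 0.1118 topmean [0.7082 0.3632] topmid [0.7069 0.364 ]
scene amber_wide 0.66 [323. 122. 342. 162.] 497 med [0.7369 0.0356 0.0546] z97 0.0956 topmean [0.7461 0.0275] topmid [0.7458 0.0269]
scene sample_cup 0.73 [246. 179. 260. 200.] 241 med [0.7336 0.2858 0.0294] z97 0.0381 topmean [0.7391 0.2819] topmid [0.74   0.2851]
scene liner_tab 0.97 [256. 216. 328. 270.] 1740 med [0.5449 0.3051 0.0173] z97 0.0488 topmean [0.5194 0.3797] topmid [0.5461 0.3549]
[[ 0.0297 -0.9967  0.0761]
 [-0.9994 -0.0309 -0.0148]
 [ 0.0171 -0.0756 -0.997 ]] [[ 0.321   0.      0.9471]
 [-0.9471 -0.      0.321 ]
 [ 0.0001 -1.      0.    ]]
```

View pics/crop_top.png

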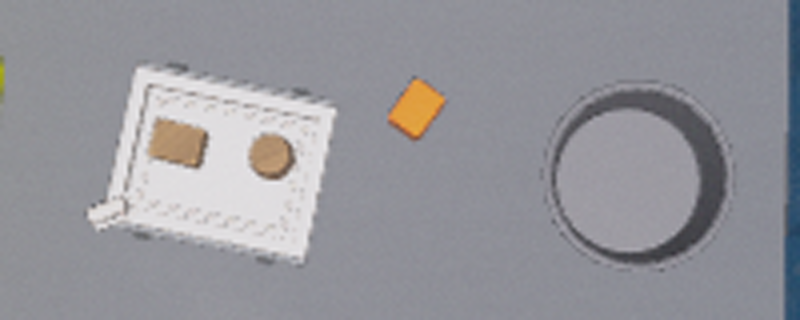

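View pics/crop_scene.png

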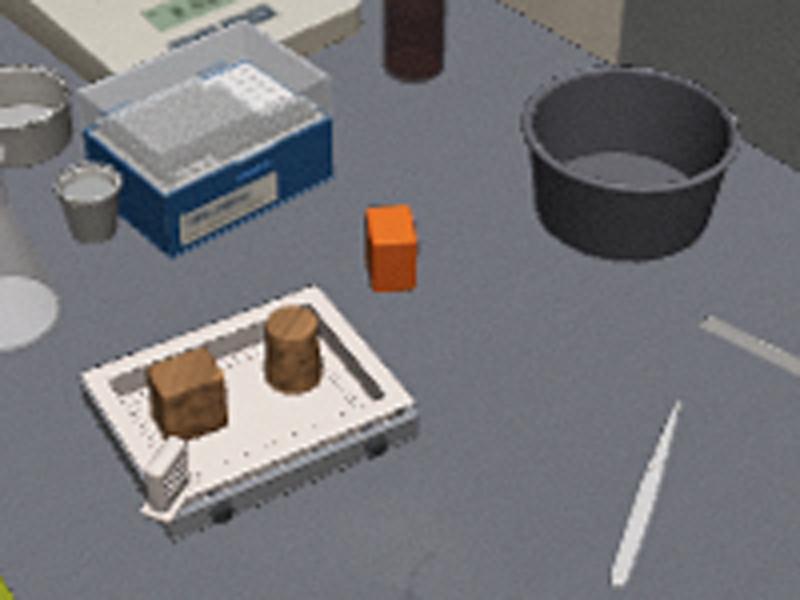

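Crops confirm it: the brown block (top 264,196) and the brown round cork (288,199) stand inside the liner. The orange blocks stand on the bench and stay there. The tab is at the liner's lower-left corner (crop 108,212).

```bash
python3 - <<'E'
from h import *
np.set_printoptions(precision=4,suppress=True)
im=np.load("top_im.npy");d=np.load("top_d.npy")
rim=[onplane("top",(220+(u-1.5)/4,160+(v-1.5)/4),.023)[:2] for u,v in [(138,66),(335,105),(305,263)]]
print("rim",np.array(rim))
a,b,c=rim; print("len",np.linalg.norm(a-b),np.linalg.norm(b-c)); ctr=(a+c)/2
# corner a=(+x,+y), b=(+x,-y), c=(-x,-y)
yv=a-b; xv=b-c; print("head from y",np.degrees(np.arctan2(-yv[0],yv[1])),"from x",np.degrees(np.arctan2(xv[1],xv[0])),"ctr",ctr)
hsv=cv2.cvtColor(im,cv2.COLOR_RGB2HSV)
def rect(m,z,c="top"):
    ps=np.array([onplane(c,(u,v),z)[:2] for v,u in zip(*np.nonzero(m))],np.float32)
    return cv2.minAreaRect(ps*1000)
w=np.zeros(d.shape,bool); w[170:230,240:310]=1
white=((hsv[...,1]<30)&(hsv[...,2]>185)&w).astype(np.uint8)
n,l,s,_=cv2.connectedComponentsWithStats(white); k=1+s[1:,4].argmax()
m=l==k
P=cloud("top",d)
print("liner px",m.sum(),rect(m,.023))
brown=(hsv[...,1]>60)&(hsv[...,2]>60)&(hsv[...,0]<25)&w
n,l,s,_=cv2.connectedComponentsWithStats(brown.astype(np.uint8))
for k in range(1,n):
    if s[k,4]>30: print(s[k],rect(l==k,.044))
# tab in scene/top: points z>0.035 near tab
for c in("top","scene"):
    dd=np.load(c+"_d.npy");Q=cloud(c,dd).reshape(-1,3)
    s=Q[(np.hypot(Q[:,0]-.52,Q[:,1]-.37)<.035)&(Q[:,2]>.03)&(Q[:,2]<.06)]
    print(c,len(s),s.mean(0),s.min(0),s.max(0))
    print(cv2.minAreaRect((s[:,:2]*1000).astype(np.float32)))
E
```

```text
rim [[0.6167 0.3655]
 [0.5944 0.2317]
 [0.4873 0.2484]]
len 0.1356384912272409 0.10837223431748434
head from y -9.45533934486007 from x -8.833900558888404 ctr [0.552 0.307]
liner px 1698 ((552.8602905273438, 313.462158203125), (147.9622802734375, 112.3962631225586), 80.60897064208984)
[257 190  15  12 122] ((564.1749877929688, 334.4731750488281), (34.11553192138672, 24.440357208251953), 77.70030212402344)
[283 194  10  11  87] ((556.1786499023438, 272.11627197265625), (26.60397720336914, 23.839603424072266), 1.9722920656204224)
top 46 [0.5178 0.3782 0.0481] [0.51   0.3669 0.0329] [0.5265 0.3905 0.0565]
((518.1734619140625, 378.6268310546875), (10.702089309692383, 25.206867218017578), 27.47137451171875)
scene 132 [0.5172 0.381  0.0445] [0.5109 0.3668 0.0306] [0.5287 0.3923 0.0538]
((519.4165649414062, 379.7770690917969), (10.00212574005127, 26.626880645751953), 28.118675231933594)
```

```bash
cat >> h.py <<'E'
def go(x,y,z,yaw):
    """print grasp point and remaining shift in tool axes (mm), and turn"""
    p,M,o=pose(); g=p+.155*M[:,1]; yw=np.degrees(np.arctan2(M[1,0],M[0,0]))
    dl=np.array([x,y,z])-g
    # needed orientation: y down, x at yaw
    a=np.radians(yaw); T=np.c_[[np.cos(a),np.sin(a),0],[0,0,-1],[-np.sin(a),np.cos(a),0]]
    Trot=R.from_matrix(M.T@T).as_rotvec()
    print("t",round(o["time_s"],2),"grasp",np.round(g,4),"yaw",round(yw,1),"w",round(o["gripper_width"],4),"F",np.round(o["contact_force"],1),"q6",np.round(o["q"][5],2))
    print("  shift tool mm",np.round(M.T@(np.array([x,y,z])-(p+.155*T[:,1])-0)*1000,1),"turn",np.round(Trot,3),"| pure grasp shift",np.round(M.T@dl*1000,1))
E
python3 -m handwheel '[[[0,0,0],[0,-0.125,0],0.6],[[0,0,0],[0,-0.125,0],0.6],[[0,0,0],[0,-0.125,0],0.6],[[0,0,0],[0,-0.125,0],0.6],[[0,0,0],[0,-0.125,0],0.6],[[0,0,0],[0,-0.125,0],0.6],[[0,0,0],[0,-0.125,0],0.6],[[0,0,0],[0,-0.125,0],0.6]]'
python3 -c "
from h import *
go(.5645,.3355,.1,-12)"
```

```text
time_s: 1.77
ee_pos: [0.1846, -0.5446, 0.4047]
ee_rot: [-0.702, 0.702, -0.084, 0.084]
contact_force: [-0.8, -0.5, -0.2]
gripper_width: 0.0514
t 1.77 grasp [ 0.1846 -0.5446  0.2497] yaw -13.6 w 0.0514 F [-0.8 -0.5 -0.2] q6 -1.13
  shift tool mm [161.9 149.7 944.8] turn [ 0.    -0.028  0.   ] | pure grasp shift [161.9 149.7 944.8]
```

```bash

python3 -m handwheel '[[[0.007,0,0.04],[0,-0.028,0],0.6],[[0.007,0,0.04],[0,0,0],0.6],[[0.007,0,0.04],[0,0,0],0.6],[[0.007,0,0.04],[0,0,0],0.6],[[0.007,0,0.04],[0,0,0],0.6],[[0.007,0,0.04],[0,0,0],0.6],[[0.007,0,0.04],[0,0,0],0.6],[[0.007,0,0.04],[0,0,0],0.6],[[0.007,0,0.04],[0,0,0],0.6],[[0.007,0,0.04],[0,0,0],0.6]]'
python3 -c "
from h import *
go(.5645,.3355,.1,-12)"
```

```text
time_s: 2.6
ee_pos: [0.3371, -0.1649, 0.4017]
ee_rot: [-0.7, 0.706, -0.076, 0.079]
contact_force: [0.5, -0.4, 0.0]
gripper_width: 0.0514
t 2.6 grasp [ 0.3377 -0.1661  0.2467] yaw -12.6 w 0.0514 F [ 0.5 -0.4  0. ] q6 -0.42
  shift tool mm [112.1 143.5 538.9] turn [ 0.007 -0.01   0.005] | pure grasp shift [111.3 143.5 540. ]
```

```bash

python3 -m handwheel '[[[0.0083,0,0.04],[0,0,0],0.6],[[0.0083,0,0.04],[0,0,0],0.6],[[0.0083,0,0.04],[0,0,0],0.6],[[0.0083,0,0.04],[0,0,0],0.6],[[0.0083,0,0.04],[0,0,0],0.6],[[0.0083,0,0.04],[0,0,0],0.6],[[0.0083,0.01,0.04],[0,0,0],0.6],[[0.0083,0.01,0.04],[0,0,0],0.6],[[0.0083,0.01,0.04],[0,0,0],0.6],[[0.0083,0.01,0.04],[0,0,0],0.6]]'
python3 -c "
from h import *
go(.5645,.3355,.1,-12)"
```

```text
time_s: 3.43
ee_pos: [0.5018, 0.2141, 0.3665]
ee_rot: [-0.7, 0.706, -0.069, 0.084]
contact_force: [0.8, -0.7, -0.4]
gripper_width: 0.0515
t 3.43 grasp [0.5051 0.2124 0.2116] yaw -12.4 w 0.0515 F [ 0.8 -0.7 -0.4] q6 0.5
  shift tool mm [ 32.5 111.5 132.7] turn [ 0.006 -0.007  0.023] | pure grasp shift [ 29.  111.5 133.6]
```

```bash

python3 -m handwheel '[[[0.0083,0.006,0.035],[0.006,-0.007,0.023],0.6],[[0.008,0.02,0.033],[0,0,0],0.6],[[0.008,0.02,0.033],[0,0,0],0.6],[[0.006,0.025,0.03],[0,0,0],0.6],[[0,0.03,0.003],[0,0,0],0.6],[[0,0,0],[0,0,0],0.6]]'
python3 -c "
from h import *
go(.5645,.3355,.1,-12)
for c in ('top','scene'):
    im,d=bot.read_camera(c)
    if c=='top': crop(c,im,220,160,420,260,4,'a1t.png')
    else: crop(c,im,180,120,380,270,4,'a1s.png')
"
```

```text
time_s: 3.93
ee_pos: [0.5641, 0.3549, 0.2603]
ee_rot: [0.706, -0.701, 0.069, -0.073]
contact_force: [-2.0, -1.0, -0.8]
gripper_width: 0.0513
t 3.93 grasp [0.565  0.3558 0.1053] yaw -11.5 w 0.0513 F [-2.  -1.  -0.8] q6 0.66
  shift tool mm [  4.2   5.2 -19. ] turn [-0.007  0.008  0.004] | pure grasp shift [  3.6   5.2 -20. ]
```

View pics/a1s.png

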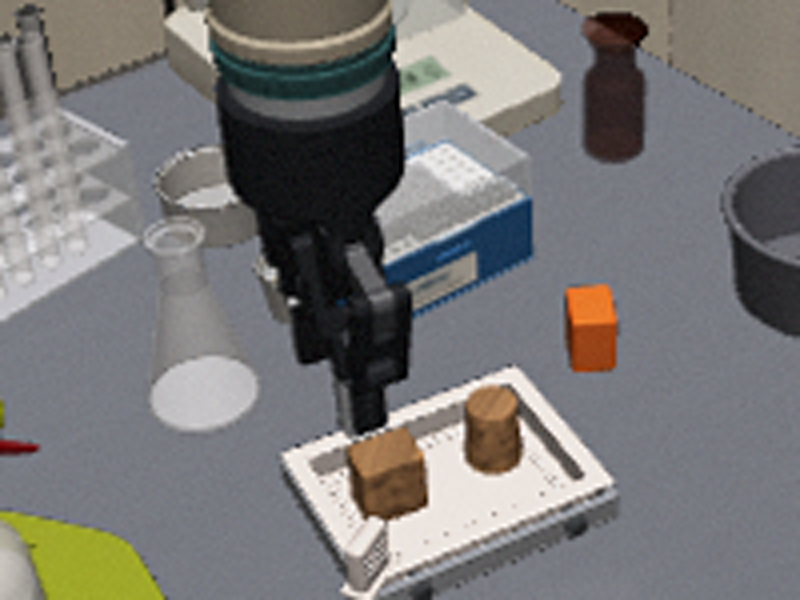

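The gripper hovers just behind the block cork, about 20 mm too far to its left; nothing has been touched.

```bash

python3 -m handwheel '[[[0.004,0,-0.019],[-0.007,0.008,0.004],0.6],[[0,0,0],[0,0,0],0.6],[[0,0,0],[0,0,0],0.6]]'
python3 -c "
from h import *
go(.5645,.3355,.042,-12)"
```

```text
time_s: 4.28
ee_pos: [0.5665, 0.3331, 0.272]
ee_rot: [0.706, -0.701, 0.07, -0.08]
contact_force: [-0.5, 0.2, 1.5]
gripper_width: 0.0513
t 4.28 grasp [0.5688 0.334  0.117 ] yaw -12.1 w 0.0513 F [-0.5  0.2  1.5] q6 0.64
  shift tool mm [-3.5 75.   1.3] turn [-0.009 -0.002  0.013] | pure grasp shift [-5.5 75.  -0.1]
```

```bash

python3 -m handwheel '[[[-0.0035,0.015,0],[-0.009,-0.002,0.013],0.6],[[0,0.015,0],[0,0,0],0.6],[[0,0.01,0],[0,0,0],0.6],[[0,0.005,0],[0,0,0],0.6],[[0,0,0],[0,0,0],0.6]]'
python3 -c "
from h import *
go(.5645,.3355,.042,-12)"
```

```text
time_s: 4.7
ee_pos: [0.564, 0.3326, 0.2317]
ee_rot: [0.705, -0.701, 0.072, -0.078]
contact_force: [-0.7, 1.0, -0.1]
gripper_width: 0.0511
t 4.7 grasp [0.5655 0.3333 0.0767] yaw -12.2 w 0.0511 F [-0.7  1.  -0.1] q6 0.64
  shift tool mm [-0.4 34.7  2.7] turn [-0.006 -0.004  0.008] | pure grasp shift [-1.7 34.7  1.7]
```

```bash

python3 -m handwheel '[[[0,0.015,0.002],[-0.006,-0.004,0.008],0.6],[[0,0.012,0],[0,0,0],0.6],[[0,0.006,0],[0,0,0],0.6],[[0,0.001,0],[0,0,0],0.6],[[0,0,0],[0,0,0],0.6]]'
python3 -c "
from h import *
go(.5645,.3355,.042,-12)"
```

```text
time_s: 5.12
ee_pos: [0.5645, 0.3354, 0.1938]
ee_rot: [-0.703, 0.703, -0.074, 0.073]
contact_force: [-0.3, 0.6, 0.6]
gripper_width: 0.0513
t 5.12 grasp [0.5643 0.3354 0.0388] yaw -11.9 w 0.0513 F [-0.3  0.6  0.6] q6 0.64
  shift tool mm [-0.1 -3.2  0.1] turn [ 0.001  0.001 -0.001] | pure grasp shift [ 0.2 -3.2  0.2]
```

Aligned. I'll close gently here.

```bash

python3 -m handwheel '[[[0,0,0],[0,0,0],0.2],[[0,0,0],[0,0,0],0.1],[[0,0,0],[0,0,0],0.1],[[0,0,0],[0,0,0],0.1],[[0,0,0],[0,0,0],0.1],[[0,0,0],[0,0,0],0.1]]' 25
python3 -c "
from h import *
go(.5645,.3355,.042,-12)"
```

```text
time_s: 5.62
ee_pos: [0.5651, 0.3357, 0.195]
ee_rot: [0.704, -0.703, 0.073, -0.074]
contact_force: [0.3, -0.1, -0.5]
gripper_width: 0.0259
t 5.62 grasp [0.5652 0.3359 0.04  ] yaw -11.9 w 0.0259 F [ 0.3 -0.1 -0.5] q6 0.64
  shift tool mm [-0.5 -2.  -0.4] turn [-0.001  0.001  0.   ] | pure grasp shift [-0.6 -2.  -0.5]
```

```bash

python3 -m handwheel '[[[0,-0.01,0],[0,0,0],0.1],[[0,-0.02,0],[0,0,0],0.1],[[0,-0.03,0],[0,0,0],0.1],[[0,-0.03,0],[0,0,0],0.1],[[0,-0.02,0],[0,0,0],0.1],[[0,0,0],[0,0,0],0.1],[[0,0,0],[0,0,0],0.1]]'
python3 -c "
from h import *
go(.552,.052,.13,-12)
im,d=bot.read_camera('scene'); crop('scene',im,180,120,380,270,4,'a2s.png')"
```

```text
time_s: 6.2
ee_pos: [0.5645, 0.3353, 0.3127]
ee_rot: [0.703, -0.703, 0.074, -0.073]
contact_force: [0.3, 0.6, -0.3]
gripper_width: 0.0257
t 6.2 grasp [0.5644 0.3354 0.1577] yaw -11.9 w 0.0257 F [ 0.3  0.6 -0.3] q6 0.64
  shift tool mm [  46.4   27.6 -279.8] turn [-0.     0.001 -0.   ] | pure grasp shift [  46.4   27.6 -279.8]
```

View pics/a2s.png

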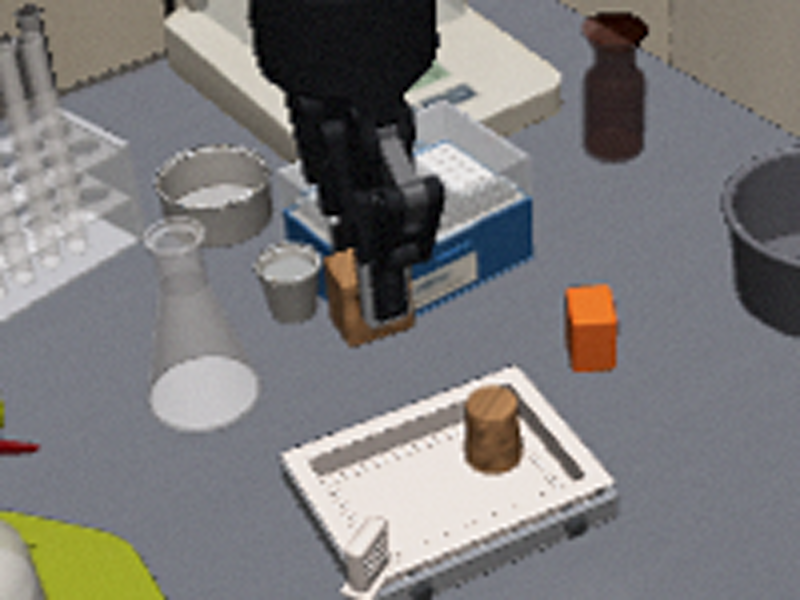

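The block cork is out, held between the fingers at crop (370,300), and the liner is still nested. Next: the tub.

```bash

python3 -m handwheel '[[[0.003,0,-0.018],[0,0,0],0.1],[[0.005,0,-0.032],[0,0,0],0.1],[[0.006,0,-0.037],[0,0,0],0.1],[[0.006,0,-0.037],[0,0,0],0.1],[[0.006,0,-0.037],[0,0,0],0.1],[[0.006,0,-0.037],[0,0,0],0.1],[[0.005,0,-0.03],[0,0,0],0.1],[[0.003,0,-0.015],[0,0,0],0.1],[[0,0,0],[0,0,0],0.1],[[0,0,0],[0,0,0],0.1]]'
python3 -c "
from h import *
go(.552,.052,.13,-12)"
```

```text
time_s: 7.08
ee_pos: [0.5484, 0.0804, 0.2982]
ee_rot: [-0.702, 0.704, -0.08, 0.064]
contact_force: [0.5, -0.3, 0.7]
gripper_width: 0.0256
t 7.08 grasp [0.545  0.0803 0.1433] yaw -11.7 w 0.0256 F [ 0.5 -0.3  0.7] q6 0.22
  shift tool mm [  9.6  13.2 -27. ] turn [ 0.005  0.005 -0.021] | pure grasp shift [ 12.9  13.1 -26.3]
```

```bash

python3 -m handwheel '[[[0.004,0.005,-0.013],[0.005,0.005,-0.021],0.1],[[0.004,0.01,-0.01],[0,0,0],0.1],[[0.002,0.01,-0.003],[0,0,0],0.1],[[0,0.005,0],[0,0,0],0.1],[[0,0,0],[0,0,0],0.1]]'
python3 -c "
from h import *
go(.552,.052,.055,-12)"
```

```text
time_s: 7.5
ee_pos: [0.5523, 0.0555, 0.2628]
ee_rot: [0.704, -0.702, 0.075, -0.071]
contact_force: [0.0, -0.6, -0.3]
gripper_width: 0.0252
t 7.5 grasp [0.5515 0.056  0.1078] yaw -11.8 w 0.0252 F [ 0.  -0.6 -0.3] q6 0.18
  shift tool mm [ 0.7 52.8 -3.6] turn [-0.002  0.003 -0.006] | pure grasp shift [ 1.6 52.8 -3.9]
```

```bash

python3 -m handwheel '[[[0,0.01,-0.003],[0,0,0],0.1],[[0,0.015,0],[0,0,0],0.1],[[0,0.015,0],[0,0,0],0.1],[[0,0.008,0],[0,0,0],0.1],[[0,0,0],[0,0,0],0.1],[[0,0,0],[0,0,0],0.1]]'
python3 -c "
from h import *
go(.552,.052,.052,-12)"
```

```text
time_s: 8.0
ee_pos: [0.5515, 0.0558, 0.21]
ee_rot: [0.705, -0.702, 0.074, -0.069]
contact_force: [0.7, -0.2, -0.3]
gripper_width: 0.0254
t 8.0 grasp [0.5503 0.0565 0.055 ] yaw -11.6 w 0.0254 F [ 0.7 -0.2 -0.3] q6 0.17
  shift tool mm [ 1.3  3.  -3.6] turn [-0.003  0.007 -0.008] | pure grasp shift [ 2.6  3.  -4.1]
```

```bash

python3 -m handwheel '[[[0.001,0.003,-0.008],[0,0,0],0.1],[[0,0,0],[0,0,0],0.1],[[0,0,0],[0,0,0],0.2],[[0,0,0],[0,0,0],0.3],[[0,0,0],[0,0,0],0.42],[[0,0,0],[0,0,0],0.42],[[0,0,0],[0,0,0],0.42]]'
python3 -c "
from h import *
go(.552,.052,.15,-12)"
```

```text
time_s: 8.58
ee_pos: [0.552, 0.0469, 0.2097]
ee_rot: [0.705, -0.702, 0.072, -0.071]
contact_force: [0.6, 0.5, 0.3]
gripper_width: 0.0357
t 8.58 grasp [0.5518 0.0476 0.0547] yaw -11.6 w 0.0357 F [0.6 0.5 0.3] q6 0.16
  shift tool mm [ -1.3 -95.3   5.3] turn [-0.004  0.007 -0.003] | pure grasp shift [ -0.9 -95.3   4.7]
```

```bash

python3 -m handwheel '[[[0,-0.01,0],[0,0,0],0.42],[[0,-0.025,0],[0,0,0],0.42],[[0,-0.03,0],[0,0,0],0.42],[[0,-0.025,0],[0,0,0],0.42],[[0,-0.005,0],[0,0,0],0.5],[[0,0,0],[0,0,0],0.5]]'
python3 -c "
from h import *
go(.558,.2745,.125,-12)
im,d=bot.read_camera('scene'); crop('scene',im,230,80,430,230,4,'a3s.png')"
```

```text
time_s: 9.08
ee_pos: [0.5517, 0.0468, 0.3108]
ee_rot: [0.705, -0.702, 0.073, -0.07]
contact_force: [0.1, 0.2, 0.1]
gripper_width: 0.0425
t 9.08 grasp [0.5512 0.0475 0.1558] yaw -11.6 w 0.0425 F [0.1 0.2 0.1] q6 0.16
  shift tool mm [-39.4  31.8 224.2] turn [-0.004  0.007 -0.004] | pure grasp shift [-38.8  31.8 223.6]
```

View pics/a3s.png

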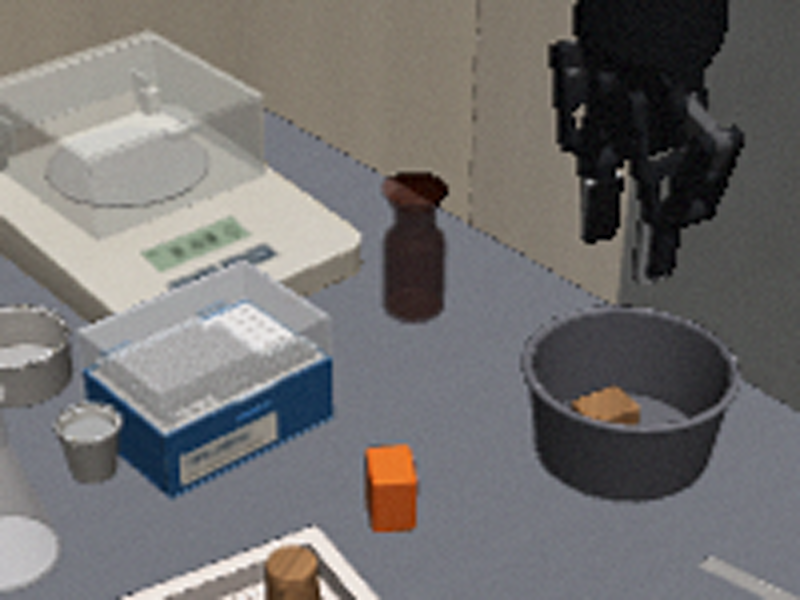

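The block cork is in the tub (crop 605,405). Now the round one.

```bash

python3 -m handwheel '[[[-0.003,0,0.018],[0,0,0],0.6],[[-0.006,0,0.032],[0,0,0],0.6],[[-0.007,0,0.037],[0,0,0],0.6],[[-0.007,0,0.037],[0,0,0],0.6],[[-0.006,0,0.034],[0,0,0],0.6],[[-0.005,0,0.025],[0,0,0],0.6],[[-0.002,0,0.012],[0,0,0],0.6],[[0,0,0],[0,0,0],0.6],[[0,0,0],[0,0,0],0.6]]'
python3 -c "
from h import *
go(.558,.2745,.1,-12)"
```

```text
time_s: 9.88
ee_pos: [0.5531, 0.2508, 0.2989]
ee_rot: [-0.702, 0.705, -0.08, 0.065]
contact_force: [-0.1, -0.6, -0.2]
gripper_width: 0.051
t 9.88 grasp [0.5499 0.2504 0.1439] yaw -11.8 w 0.051 F [-0.1 -0.6 -0.2] q6 0.51
  shift tool mm [ 0.8 43.7 24.5] turn [ 0.006  0.004 -0.02 ] | pure grasp shift [ 3.9 43.7 25.5]
```

```bash

python3 -m handwheel '[[[0,0.005,0.012],[0.006,0.004,-0.02],0.6],[[0.001,0.01,0.01],[0,0,0],0.6],[[0,0.015,0.002],[0,0,0],0.6],[[0,0.01,0],[0,0,0],0.6],[[0,0,0],[0,0,0],0.6],[[0,0,0],[0,0,0],0.6]]'
python3 -c "
from h import *
go(.558,.2745,.042,-12)"
```

```text
time_s: 10.38
ee_pos: [0.5597, 0.2671, 0.2537]
ee_rot: [-0.7, 0.706, -0.078, 0.074]
contact_force: [-0.6, -0.1, 0.6]
gripper_width: 0.051
t 10.38 grasp [0.5588 0.266  0.0987] yaw -12.4 w 0.051 F [-0.6 -0.1  0.6] q6 0.55
  shift tool mm [-3.  56.6  7.4] turn [ 0.008 -0.006 -0.004] | pure grasp shift [-2.4 56.6  8.6]
```

```bash

python3 -m handwheel '[[[-0.002,0.007,0.008],[0.006,-0.006,-0.004],0.6],[[0,0.012,0],[0,0,0],0.6],[[0,0.012,0],[0,0,0],0.6],[[0,0.006,0],[0,0,0],0.6],[[0,0,0],[0,0,0],0.6]]'
python3 -c "
from h import *
go(.558,.2745,.042,-12)"
```

```text
time_s: 10.8
ee_pos: [0.5608, 0.2747, 0.2164]
ee_rot: [0.703, -0.703, 0.073, -0.076]
contact_force: [0.7, -0.5, -0.4]
gripper_width: 0.0512
t 10.8 grasp [0.5614 0.2747 0.0614] yaw -12.2 w 0.0512 F [ 0.7 -0.5 -0.4] q6 0.56
  shift tool mm [-2.8 19.3 -0.8] turn [-0.001 -0.003  0.004] | pure grasp shift [-3.4 19.3 -1. ]
```

```bash

python3 -m handwheel '[[[-0.002,0.008,0],[0,-0.003,0.004],0.6],[[0,0.008,0],[0,0,0],0.6],[[0,0.003,0],[0,0,0],0.6],[[0,0,0],[0,0,0],0.6]]'
python3 -c "
from h import *
go(.558,.2745,.041,-12)"
```

```text
time_s: 11.13
ee_pos: [0.5592, 0.2756, 0.1969]
ee_rot: [0.704, -0.702, 0.073, -0.074]
contact_force: [-0.4, 0.5, -0.5]
gripper_width: 0.0512
t 11.13 grasp [0.5596 0.276  0.0419] yaw -12.0 w 0.0512 F [-0.4  0.5 -0.5] q6 0.55
  shift tool mm [-1.   0.9 -1.3] turn [-0.003  0.001  0.002] | pure grasp shift [-1.2  0.9 -1.8]
```

```bash

python3 -m handwheel '[[[-0.001,0.001,-0.001],[0,0,0],0.3],[[0,0,0],[0,0,0],0.1],[[0,0,0],[0,0,0],0.1],[[0,0,0],[0,0,0],0.1],[[0,0,0],[0,0,0],0.1],[[0,0,0],[0,0,0],0.1]]' 25
python3 -m handwheel '[[[0,-0.01,0],[0,0,0],0.1],[[0,-0.02,0],[0,0,0],0.1],[[0,-0.03,0],[0,0,0],0.1],[[0,-0.03,0],[0,0,0],0.1],[[0,-0.015,0],[0,0,0],0.1],[[0,0,0],[0,0,0],0.1],[[0,0,0],[0,0,0],0.1]]'
python3 -c "
from h import *
go(.552,.012,.13,-12)
im,d=bot.read_camera('scene'); crop('scene',im,180,120,380,270,4,'a4s.png')"
```

```text
time_s: 11.63
ee_pos: [0.5583, 0.2749, 0.1968]
ee_rot: [0.705, -0.702, 0.072, -0.075]
contact_force: [-0.0, -0.0, 0.2]
gripper_width: 0.0278
time_s: 12.22
ee_pos: [0.5576, 0.2744, 0.3091]
ee_rot: [0.704, -0.702, 0.072, -0.075]
contact_force: [-0.2, -0.5, 0.4]
gripper_width: 0.0279
t 12.22 grasp [0.5582 0.2749 0.1541] yaw -12.0 w 0.0279 F [-0.2 -0.5  0.4] q6 0.55
  shift tool mm [  48.8   23.3 -258. ] turn [-0.004  0.001  0.003] | pure grasp shift [  48.3   23.3 -258.6]
```

View pics/a4s.png

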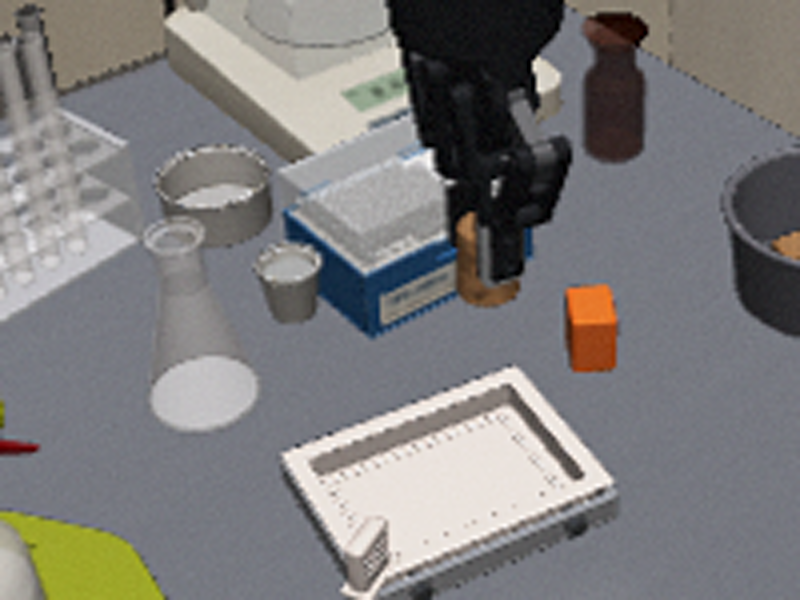

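The round cork is held (crop 490,260) and the liner is empty and seated.

```bash

python3 -m handwheel '[[[0.003,0,-0.018],[0,0,0],0.1],[[0.006,0,-0.032],[0,0,0],0.1],[[0.007,0,-0.037],[0,0,0],0.1],[[0.007,0,-0.037],[0,0,0],0.1],[[0.007,0,-0.037],[0,0,0],0.1],[[0.007,0,-0.037],[0,0,0],0.1],[[0.005,0,-0.025],[0,0,0],0.1],[[0.003,0,-0.015],[0,0,0],0.1],[[0,0,0],[0,0,0],0.1],[[0,0,0],[0,0,0],0.1]]'
python3 -c "
from h import *
go(.552,.012,.11,-12)"
```

```text
time_s: 13.1
ee_pos: [0.548, 0.0236, 0.2932]
ee_rot: [0.704, -0.703, 0.079, -0.065]
contact_force: [0.6, -0.2, -0.7]
gripper_width: 0.0279
t 13.1 grasp [0.545  0.0242 0.1383] yaw -11.7 w 0.0279 F [ 0.6 -0.2 -0.7] q6 0.12
  shift tool mm [  6.8  28.1 -10.6] turn [ 0.     0.005 -0.02 ] | pure grasp shift [  9.9  28.1 -10.5]
```

```bash

python3 -m handwheel '[[[0.006,0,-0.008],[0,0.005,-0.02],0.1],[[0.001,0.01,-0.004],[0,0,0],0.1],[[0,0.01,0],[0,0,0],0.1],[[0,0.005,0],[0,0,0],0.1],[[0,0,0],[0,0,0],0.1]]'
python3 -c "
from h import *
go(.552,.011,.055,-12)"
```

```text
time_s: 13.52
ee_pos: [0.5525, 0.0125, 0.2635]
ee_rot: [0.704, -0.703, 0.073, -0.072]
contact_force: [-0.6, 0.3, -0.2]
gripper_width: 0.0276
t 13.52 grasp [0.5524 0.0126 0.1085] yaw -11.8 w 0.0276 F [-0.6  0.3 -0.2] q6 0.1
  shift tool mm [-0.2 53.5 -1.6] turn [-0.001  0.003 -0.001] | pure grasp shift [ 0.  53.5 -1.7]
```

```bash

python3 -m handwheel '[[[0,0.01,-0.002],[0,0,0],0.1],[[0,0.015,0],[0,0,0],0.1],[[0,0.015,0],[0,0,0],0.1],[[0,0.008,0],[0,0,0],0.1],[[0,0,0],[0,0,0],0.1],[[0,0,0],[0,0,0],0.1]]'
python3 -m handwheel '[[[0,0,0],[0,0,0],0.3],[[0,0,0],[0,0,0],0.42],[[0,0,0],[0,0,0],0.44],[[0,0,0],[0,0,0],0.44],[[0,0,0],[0,0,0],0.44]]'
python3 -c "
from h import *
go(.552,.011,.15,-12)"
python3 -m handwheel '[[[0,-0.01,0],[0,0,0],0.44],[[0,-0.025,0],[0,0,0],0.44],[[0,-0.03,0],[0,0,0],0.44],[[0,-0.025,0],[0,0,0],0.44],[[0,-0.005,0],[0,0,0],0.5],[[0,0,0],[0,0,0],0.5]]'
python3 -c "
from h import *
go(.5175,.379,.13,27)
im,d=bot.read_camera('scene'); crop('scene',im,230,80,430,230,4,'a5s.png')"
```

```text
time_s: 14.02
ee_pos: [0.5522, 0.0127, 0.2115]
ee_rot: [0.704, -0.703, 0.072, -0.071]
contact_force: [-0.0, 0.2, 0.3]
gripper_width: 0.0275
time_s: 14.43
ee_pos: [0.5533, 0.0128, 0.2139]
ee_rot: [0.704, -0.703, 0.07, -0.072]
contact_force: [-0.3, 0.5, 1.3]
gripper_width: 0.0374
t 14.43 grasp [0.554  0.013  0.0589] yaw -11.5 w 0.0374 F [-0.3  0.5  1.3] q6 0.1
  shift tool mm [ -0.6 -91.1  -1.9] turn [-0.002  0.008  0.004] | pure grasp shift [ -1.2 -91.1  -2.2]
time_s: 14.93
ee_pos: [0.5526, 0.0126, 0.316]
ee_rot: [0.704, -0.703, 0.07, -0.073]
contact_force: [0.3, -0.6, -0.5]
gripper_width: 0.0429
t 14.93 grasp [0.5533 0.0127 0.161 ] yaw -11.5 w 0.0429 F [ 0.3 -0.6 -0.5] q6 0.1
  shift tool mm [-107.8   31.2  351.9] turn [-0.    -0.673  0.005] | pure grasp shift [-108.5   31.2  351.7]
```

View pics/a5s.png

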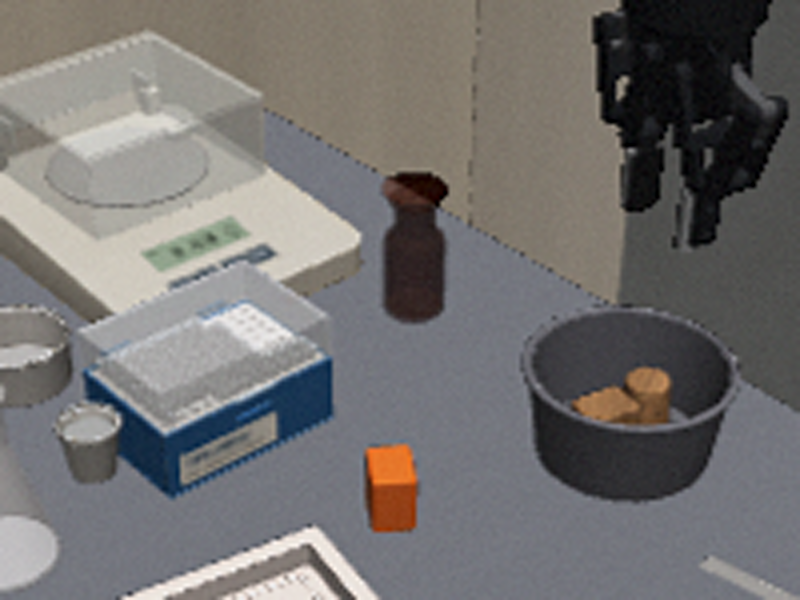

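Both corks lie in the tub (crop 605,405 and 648,395) and the fingers are clear. Now the tab.

```bash

python3 -m handwheel '[[[-0.006,0,0.02],[0,0,0],0.42],[[-0.011,0,0.035],[0,0,0],0.42],[[-0.012,0,0.038],[0,0,0],0.42],[[-0.012,0,0.038],[0,0,0],0.42],[[-0.012,0,0.038],[0,0,0],0.42],[[-0.012,0,0.038],[0,0,0],0.42],[[-0.012,0,0.038],[0,0,0],0.42],[[-0.01,0,0.034],[0,0,0],0.42],[[-0.006,0,0.02],[0,0,0],0.42],[[0,0,0],[0,0,0],0.42]]'
python3 -m handwheel '[[[0,0,0],[0,-0.08,0],0.42],[[0,0,0],[0,-0.12,0],0.42],[[0,0,0],[0,-0.12,0],0.42],[[0,0,0],[0,-0.12,0],0.42],[[0,0,0],[0,-0.11,0],0.42],[[0,0,0],[0,-0.06,0],0.42],[[0,0,0],[0,0,0],0.42],[[0,0,0],[0,0,0],0.42]]'
python3 -c "
from h import *
go(.5175,.379,.1,27)
go(.5175,.379,.1,27)
np.set_printoptions(precision=4,suppress=True)
for c in ('top','scene'):
    im,d=bot.read_camera(c); Q=cloud(c,d).reshape(-1,3)
    s=Q[(np.hypot(Q[:,0]-.518,Q[:,1]-.379)<.03)&(Q[:,2]>.03)&(Q[:,2]<.057)]
    if len(s)>5: print(c,len(s),s.mean(0),s.max(0),cv2.minAreaRect((s[:,:2]*1000).astype(np.float32)))
crop('scene',im,180,140,380,290,4,'a6s.png')
"
```

```text
time_s: 15.82
ee_pos: [0.518, 0.3347, 0.3006]
ee_rot: [-0.701, 0.706, -0.078, 0.069]
contact_force: [-0.2, 0.1, -0.0]
gripper_width: 0.0363
time_s: 16.48
ee_pos: [0.5143, 0.3314, 0.2873]
ee_rot: [-0.686, 0.695, 0.137, -0.164]
contact_force: [0.8, -0.1, -0.3]
gripper_width: 0.0357
t 16.48 grasp [0.509  0.3282 0.1325] yaw 24.6 w 0.0357 F [ 0.8 -0.1 -0.3] q6 0.03
  shift tool mm [24.  31.2 42.1] turn [ 0.003 -0.041 -0.04 ] | pure grasp shift [30.1 31.1 42.7]
t 16.48 grasp [0.509  0.3282 0.1325] yaw 24.6 w 0.0357 F [ 0.8 -0.1 -0.3] q6 0.03
  shift tool mm [24.  31.2 42.1] turn [ 0.003 -0.041 -0.04 ] | pure grasp shift [30.1 31.1 42.7]
scene 135 [0.5171 0.381  0.0444] [0.5278 0.3921 0.0538] ((519.7565307617188, 379.9524841308594), (10.35932731628418, 26.95315170288086), 26.552600860595703)
```

View pics/a6s.png

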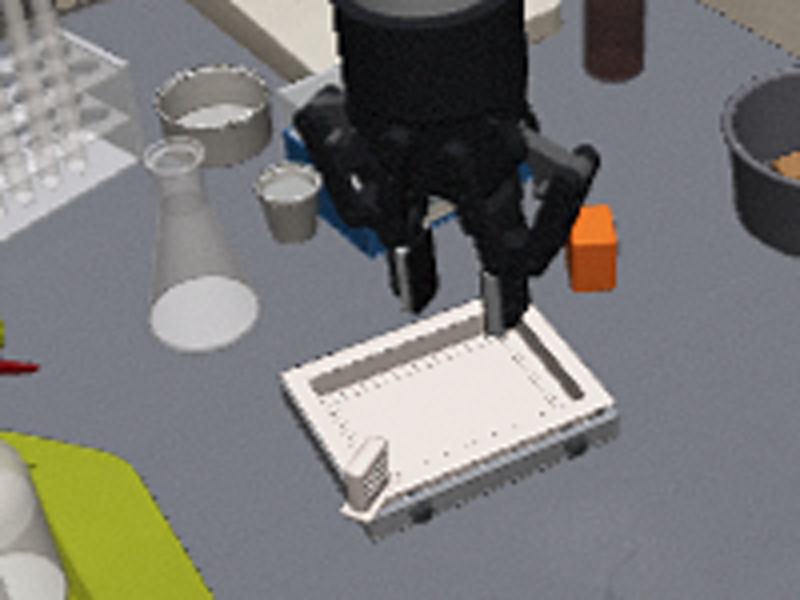

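The tab stands clear at crop (368,475), so the gripper has to move 24 mm in tool x and 42 mm in tool z. The scene camera agrees with the earlier tab position.

```bash

python3 -m handwheel '[[[0.008,0,0.012],[0.003,-0.03,-0.03],0.42],[[0.009,0,0.017],[0,0,0],0.42],[[0.006,0,0.01],[0,0,0],0.42],[[0,0,0],[0,0,0],0.42],[[0,0,0],[0,0,0],0.42]]'
python3 -c "
from h import *
go(.519,.379,.045,27)"
```

```text
time_s: 17.0
ee_pos: [0.5186, 0.3764, 0.286]
ee_rot: [-0.687, 0.69, 0.156, -0.163]
contact_force: [0.1, -0.8, 0.4]
gripper_width: 0.0358
t 17.0 grasp [0.5173 0.3755 0.131 ] yaw 26.1 w 0.0358 F [ 0.1 -0.8  0.4] q6 0.06
  shift tool mm [ 2.4 86.   2.3] turn [ 0.002 -0.016 -0.01 ] | pure grasp shift [ 4.  86.   2.6]
```

```bash

python3 -m handwheel '[[[0.002,0.01,0.002],[0.002,-0.016,-0.01],0.42],[[0,0.015,0],[0,0,0],0.42],[[0,0.015,0],[0,0,0],0.42],[[0,0.006,0],[0,0,0],0.42],[[0,0,0],[0,0,0],0.42],[[0,0,0],[0,0,0],0.42]]'
python3 -c "
from h import *
go(.519,.379,.045,27)"
```

```text
time_s: 17.5
ee_pos: [0.5197, 0.3763, 0.2395]
ee_rot: [-0.687, 0.688, 0.165, -0.165]
contact_force: [-0.3, -0.8, 0.7]
gripper_width: 0.0357
t 17.5 grasp [0.5198 0.3759 0.0845] yaw 27.0 w 0.0357 F [-0.3 -0.8  0.7] q6 0.05
  shift tool mm [ 0.6 39.5  2.9] turn [ 0.002 -0.001 -0.   ] | pure grasp shift [ 0.7 39.5  3.2]
```

```bash

python3 -m handwheel '[[[0,0.008,0.003],[0,0,0],0.42],[[0,0.01,0],[0,0,0],0.42],[[0,0.006,0],[0,0,0],0.42],[[0,0,0],[0,0,0],0.42],[[0,0,0],[0,0,0],0.42]]'
python3 -c "
from h import *
go(.519,.379,.045,27)
for c in ('top','scene'):
    im,d=bot.read_camera(c)
    if c=='top': crop(c,im,220,160,320,240,6,'a7t.png')
crop('scene',im,230,180,330,280,6,'a7s.png')"
```

```text
time_s: 17.92
ee_pos: [0.519, 0.3789, 0.2154]
ee_rot: [-0.687, 0.688, 0.166, -0.163]
contact_force: [-0.4, 0.0, -0.1]
gripper_width: 0.0359
t 17.92 grasp [0.5196 0.3788 0.0604] yaw 26.9 w 0.0359 F [-0.4  0.  -0.1] q6 0.05
  shift tool mm [-0.  15.4  0.1] turn [ 0.002 -0.001  0.003] | pure grasp shift [-0.5 15.4  0.5]
```

View pics/a7s.png

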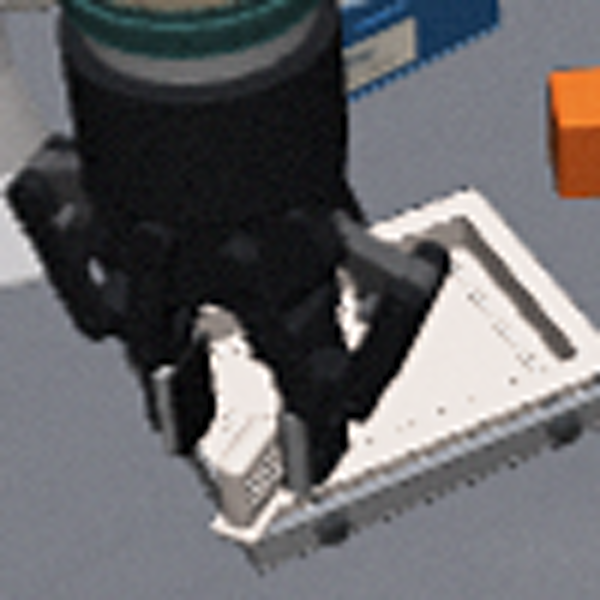

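The fingers straddle the tab (crop 245,475) and are roughly centred on it. I'll go down and close.

```bash

python3 -m handwheel '[[[0,0.006,0],[0,0,0],0.42],[[0,0.006,0],[0,0,0],0.42],[[0,0.003,0],[0,0,0],0.42],[[0,0,0],[0,0,0],0.42],[[0,0,0],[0,0,0],0.42]]'
python3 -c "
from h import *
go(.519,.379,.045,27)"

```

```text
time_s: 18.43
ee_pos: [0.5194, 0.3791, 0.1999]
ee_rot: [-0.687, 0.688, 0.167, -0.163]
contact_force: [-0.2, 0.7, 0.0]
gripper_width: 0.0359
t 18.43 grasp [0.5203 0.3792 0.0449] yaw 26.9 w 0.0359 F [-0.2  0.7  0. ] q6 0.06
  shift tool mm [-0.5 -0.1  0.1] turn [ 0.002 -0.001  0.005] | pure grasp shift [-1.2 -0.1  0.4]
```

```bash

python3 -m handwheel '[[[0,0,0],[0,0,0.004],0.25],[[0,0,0],[0,0,0],0.15],[[0,0,0],[0,0,0],0.1],[[0,0,0],[0,0,0],0.05],[[0,0,0],[0,0,0],0],[[0,0,0],[0,0,0],0],[[0,0,0],[0,0,0],0],[[0,0,0],[0,0,0],0]]' 80
python3 -c "
from h import *
go(.519,.379,.045,27)
im,d=bot.read_camera('scene');crop('scene',im,230,180,330,280,6,'a8s.png')"

```

```text
time_s: 19.1
ee_pos: [0.5193, 0.3791, 0.2]
ee_rot: [-0.687, 0.688, 0.165, -0.164]
contact_force: [0.5, -0.0, -0.4]
gripper_width: 0.0089
t 19.1 grasp [0.5195 0.3788 0.045 ] yaw 26.9 w 0.0089 F [ 0.5 -0.  -0.4] q6 0.05
  shift tool mm [-0.3  0.   0.1] turn [ 0.002 -0.002  0.   ] | pure grasp shift [-0.3  0.   0.4]
```

View pics/a8s.png

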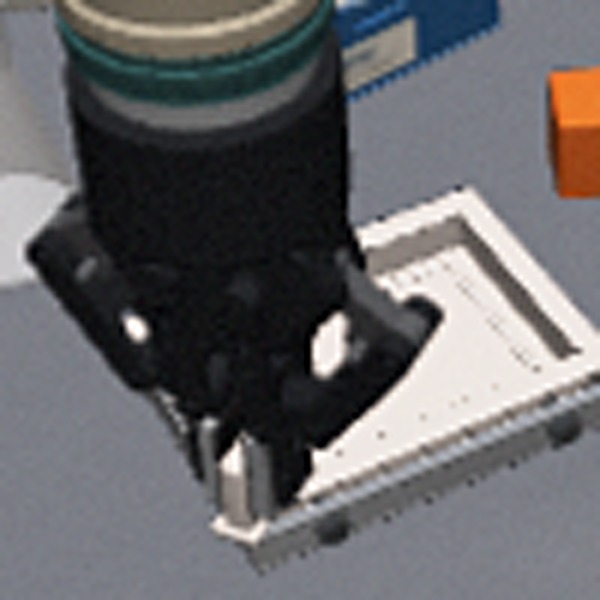

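The tab is pinched (crop 237,475; width 8.9 mm). I'll peel by turning about the far corner in small steps.

```bash

python3 -m handwheel '[[[0,-0.002,-0.0025],[0.0125,0,0],0],[[0,-0.002,-0.0025],[0.0125,0,0],0],[[0,-0.002,-0.0025],[0.0125,0,0],0],[[0,-0.002,-0.0025],[0.0125,0,0],0]]' 100
python3 -c "
from h import *
go(.519,.379,.045,27)"

```

```text
time_s: 19.48
ee_pos: [0.5239, 0.3699, 0.207]
ee_rot: [0.705, -0.67, -0.161, 0.17]
contact_force: [-0.1, -0.3, -0.1]
gripper_width: 0.0083
t 19.48 grasp [0.5201 0.377  0.0522] yaw 27.0 w 0.0083 F [-0.1 -0.3 -0.1] q6 -0.01
  shift tool mm [-0.2  7.6 10. ] turn [-0.052  0.    -0.001] | pure grasp shift [-0.1  7.4  2. ]
```

```bash

python3 -c "
from h import *
im,d=bot.read_camera('scene');crop('scene',im,230,180,330,280,6,'a9s.png')"

```

```text
(no output)
```

View pics/a9s.png

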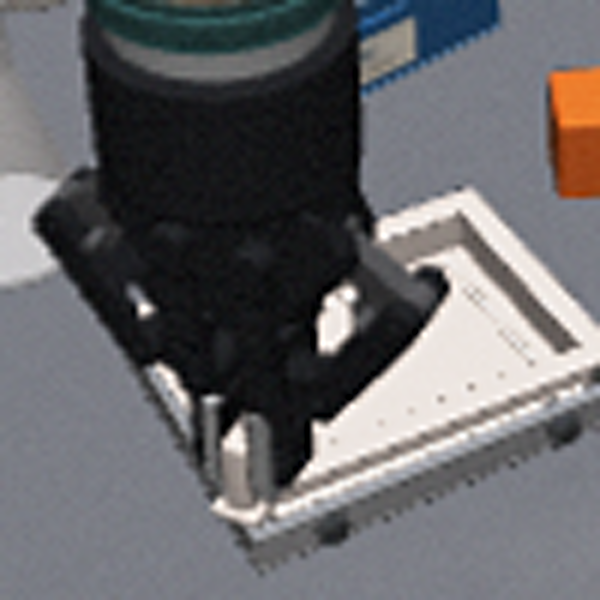

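The tabbed corner is rising (gap at crop 240,515) and the pan has not moved. Continuing.

```bash

python3 -m handwheel '[[[0,-0.002,-0.0025],[0.0125,0,0],0],[[0,-0.002,-0.0025],[0.0125,0,0],0],[[0,-0.002,-0.0025],[0.0125,0,0],0],[[0,-0.002,-0.0025],[0.0125,0,0],0]]'
python3 -c "
from h import *
go(.519,.379,.045,27)
im,d=bot.read_camera('scene');crop('scene',im,230,180,330,280,6,'b1s.png')"

```

```text
time_s: 19.87
ee_pos: [0.5288, 0.3589, 0.2159]
ee_rot: [0.723, -0.65, -0.156, 0.175]
contact_force: [0.5, 0.7, -2.0]
gripper_width: 0.008
t 19.87 grasp [0.521  0.3736 0.0618] yaw 27.0 w 0.008 F [ 0.5  0.7 -2. ] q6 -0.08
  shift tool mm [ 0.4 18.2 20.5] turn [-0.107  0.001 -0.002] | pure grasp shift [ 0.7 17.3  3.9]
```

View pics/b1s.png

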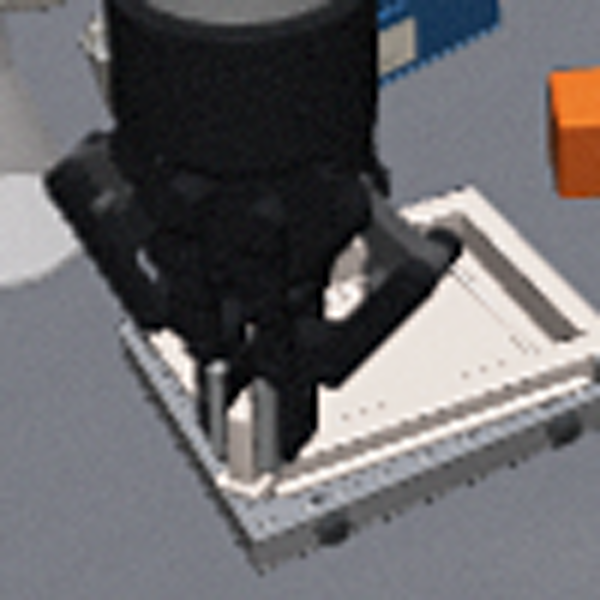

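```bash

cat > plane.py <<'E'
from h import *
np.set_printoptions(precision=4,suppress=True)
# fit liner floor plane from white pixels
for c in ("top","scene"):
    im,d=bot.read_camera(c);P=cloud(c,d)
    hsv=cv2.cvtColor(im,cv2.COLOR_RGB2HSV)
    res=bot.trace("liner",c)
    if not res: print("none");continue
    m=res[0]["mask"]&(d>0)&(hsv[...,1]<40)&(hsv[...,2]>150)
    p=P[m]; 
    # far rim region
    far=np.array([.6,.24])  # rim far corner ref
    s=p[np.hypot(p[:,0]-.585,p[:,1]-.245)<.03]
    print(c,m.sum(),"far region z",np.percentile(s[:,2],[50,90]) if len(s) else None)
    best=None;rng=np.random.default_rng(0)
    for _ in range(500):
        q=p[rng.choice(len(p),3,False)]; n=np.cross(q[1]-q[0],q[2]-q[0]); L=np.linalg.norm(n)
        if L<1e-5: continue
        n/=L; inl=abs((p-q[0])@n)<.003
        if best is None or inl.sum()>best.sum(): best=inl
    s=p[best]; cen=s.mean(0); n=np.linalg.svd(s-cen)[2][2]; n*=np.sign(n[2])
    print("  plane inl",best.sum(),"n",n,"tilt",np.arccos(n[2]))
    for nm,xy in dict(far=(.586,.239),tab=(.517,.375)).items():
        print("   plane z at",nm,cen[2]-(n[0]*(xy[0]-cen[0])+n[1]*(xy[1]-cen[1]))/n[2])
E
python3 plane.py
```

```text
top 986 far region z [0.0133 0.0261]
  plane inl 449 n [ 0.0686 -0.0683  0.9953] tilt 0.09693243098292371
   plane z at far 0.0065746559305541056
   plane z at tab 0.020657641396331937
scene 1160 far region z [0.0226 0.0254]
  plane inl 624 n [ 0.0775 -0.1003  0.9919] tilt 0.1271014425807634
   plane z at far 0.006202085181250231
   plane z at tab 0.025347712390345375
```

Both cameras put the floor at the far corner at its nested height (about 6 mm), and the tab side has risen about 17 mm. I'll peel a little further for margin, hold, then lift.

```bash

python3 -m handwheel '[[[0,-0.002,-0.0025],[0.0125,0,0],0],[[0,-0.002,-0.0025],[0.0125,0,0],0],[[0,0,0],[0,0,0],0],[[0,0,0],[0,0,0],0]]'
python3 plane.py; python3 -c "
from h import *
go(.519,.379,.045,27)"

```

```text
time_s: 20.45
ee_pos: [0.5312, 0.354, 0.2192]
ee_rot: [0.731, -0.641, -0.153, 0.177]
contact_force: [-1.2, 0.7, 0.2]
gripper_width: 0.0077
top 809 far region z [0.0143 0.0261]
  plane inl 377 n [ 0.0712 -0.1414  0.9874] tilt 0.15899016102034966
   plane z at far 0.004691743256290466
   plane z at tab 0.029144417112505892
scene 1041 far region z [0.0116 0.0257]
  plane inl 586 n [ 0.0917 -0.1187  0.9887] tilt 0.15054249755394197
   plane z at far 0.006266120661424046
   plane z at tab 0.02898924472225855
t 20.65 grasp [0.5215 0.3722 0.0654] yaw 27.1 w 0.0077 F [-0.9 -0.5 -0.3] q6 -0.12
  shift tool mm [ 0.6 22.6 24.9] turn [-0.132  0.001 -0.002] | pure grasp shift [ 1.  21.2  4.5]
```

```bash

python3 -m handwheel '[[[0,-0.003,0.0004],[0,0,0],0],[[0,-0.004,0.0005],[0,0,0],0],[[0,-0.004,0.0005],[0,0,0],0],[[0,-0.004,0.0005],[0,0,0],0],[[0,-0.004,0.0005],[0,0,0],0],[[0,-0.004,0.0005],[0,0,0],0]]' 90
python3 -c "
from h import *
go(.519,.379,.045,27)
im,d=bot.read_camera('scene');crop('scene',im,210,160,350,280,5,'b2s.png')"

```

```text
time_s: 21.15
ee_pos: [0.5312, 0.3542, 0.2431]
ee_rot: [0.731, -0.641, -0.154, 0.177]
contact_force: [-0.2, 0.6, -1.0]
gripper_width: 0.0082
t 21.15 grasp [0.5216 0.3721 0.0894] yaw 27.1 w 0.0082 F [-0.2  0.6 -1. ] q6 -0.11
  shift tool mm [ 0.6 46.3 21.7] turn [-0.131  0.002 -0.003] | pure grasp shift [ 1.  45.   1.4]
```

View pics/b2s.png

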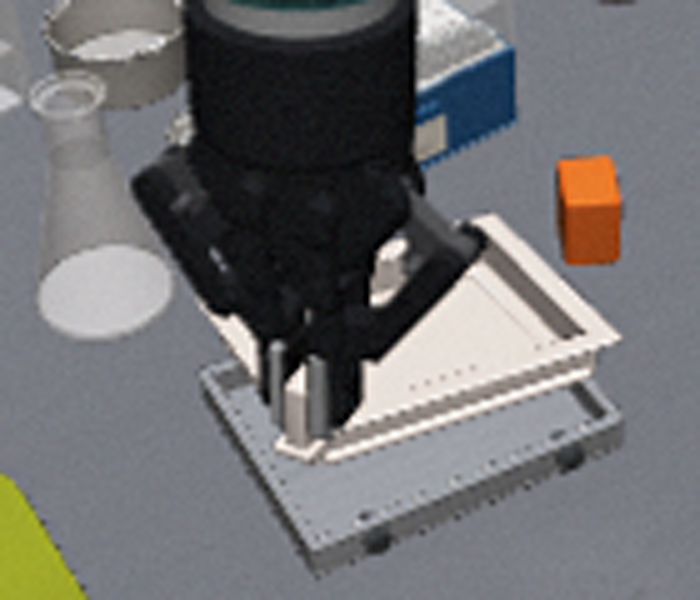

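The liner is free of the pan, which stayed flat. Lifting on and levelling.

```bash

python3 -m handwheel '[[[0,-0.008,0.001],[0,0,0],0],[[0,-0.014,0.002],[0,0,0],0],[[0,-0.018,0.002],[0,0,0],0],[[0,-0.018,0.002],[0,0,0],0],[[0,-0.018,0.002],[0,0,0],0],[[0,-0.018,0.002],[-0.02,0,0],0],[[0,-0.018,0.002],[-0.03,0,0],0],[[0,-0.012,0.002],[-0.03,0,0],0],[[0,-0.006,0],[-0.03,0,0],0],[[0,0,0],[0,0,0],0]]'
python3 -m handwheel '[[[0,0,0],[0,0,0],0],[[0,0,0],[0,0,0],0],[[0,0,0],[0,0,0],0]]'
python3 -c "
from h import *
go(.519,.379,.2,27)
for c in ('top','scene'):
    im,d=bot.read_camera(c);cv2.imwrite(f'pics/b3{c}.png',im[:,:,::-1])"
python3 plane.py

```

```text
time_s: 22.03
ee_pos: [0.5322, 0.3528, 0.3878]
ee_rot: [0.693, -0.682, -0.166, 0.165]
contact_force: [0.8, 0.5, -0.9]
gripper_width: 0.0082
time_s: 22.28
ee_pos: [0.5317, 0.3529, 0.3886]
ee_rot: [0.694, -0.681, -0.166, 0.165]
contact_force: [-0.1, 0.3, -0.4]
gripper_width: 0.0084
t 22.28 grasp [0.5313 0.3557 0.2336] yaw 27.0 w 0.0084 F [-0.1  0.3 -0.4] q6 -0.0
  shift tool mm [ 0.4 34.1 28.5] turn [-0.017  0.001  0.006] | pure grasp shift [-0.6 34.1 25.8]
top 2110 far region z [0.1932 0.2092]
  plane inl 1270 n [-0.001  -0.0272  0.9996] tilt 0.027192144868127252
   plane z at far 0.19150559175155105
   plane z at tab 0.19513093751101848
scene 1381 far region z [0.193  0.2086]
  plane inl 808 n [ 0.0223 -0.0237  0.9995] tilt 0.03253410830021365
   plane z at far 0.19233186500861435
   plane z at tab 0.19709365313431457
```

View pics/b3scene.png

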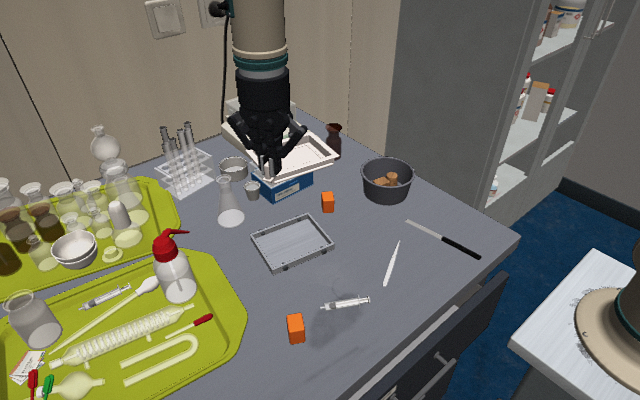

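View pics/b3top.png

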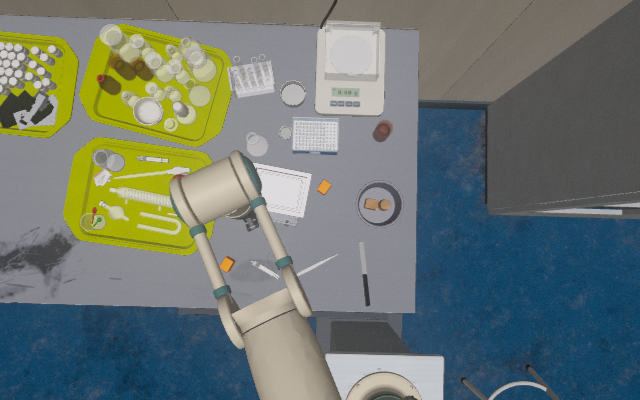

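The liner is held level (tilt about 0.03 rad) with its floor about 19 cm up. The pan is flat where it stood (scene 292,243), both corks are in the tub (top 377,204), and the flask, bottle and cup have not moved. Handing in.

```bash
python3 -c "
from h import *
print(np.abs(bot.get_obs()['qd']).max()); print(bot.job_done())"
```

```text
0.002793507609760346
the job is handed in; nothing more can be done
None
```

Everything you asked for is done and handed in at about 22.5 s of the 64 s, with no verdict reported back.

- **Corks:** I moved the block and the round cork into the grey tub and let go of both. The last pictures show both lying in it.
- **Peel:** I pinched the tab and turned the liner about its far corner. The depth fits put the tabbed corner about 2 cm up, while the far corner was still at its nested height. I then lifted the liner clear.
- **Final hold:** At hand-in the liner is held by its tab, tilted about 0.03 rad, with all of it about 19 cm above the bench. The arm is at rest.
- **Rest of the scene:** In the pictures the pan looks flat where it stood. The flask, bottle, cup and the orange look-alikes look unmoved; I did not measure their positions again.

**Checks that disagreed:**
- In the first peel check the two cameras gave different tilts, 0.10 and 0.13 rad. They agreed better after I peeled a little further, at 0.16 and 0.15 rad.
- The wrist force stayed near its noise level when I read it during the peel, so it did not show the spring balls letting go. I relied on the pictures and depth for that.
- The fingers read 7.7 to 8.9 mm apart on the 10 mm tab, but the grip held.

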